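# Roll the jute spool home with the paddle

## Task

Pick up the blue-handled push paddle and use it to roll the tan jute ribbon spool gently along its lane of the wooden rack, away from the robot, until it drops fully home against the end board. Do not touch the jute spool with the gripper, keep it standing in its lane, and leave the white satin spool where it is. Then stand the paddle upright on the table again, clear of the rack.

Things in the scene. Friction and masses are not known exactly. Their poses are not given: they have to be found in the camera images.
- jute_spool: Spool with white flanges and TAN jute ribbon, a solid disc of diameter 104 mm, 34 mm wide, 0.1 to 0.2 kg, standing on its rim in either lane, its axis at x = -90 to -60 mm of the rack, 67 mm high; rolls freely. Origin: centre of a flange face, on the axis; z is the axis (level, across the lane), pointing into the spool, whose middle is 17 mm along +z. x and y turn as it rolls.
- satin_spool: The other spool, same diameter (104 mm), 30 mm wide, with WHITE satin ribbon, standing in the other lane; it is to stay there. Origin and axes as for the jute spool (middle 15 mm along +z).
- paddle: Push paddle standing upright on the table, about 0.2 kg: wooden block 44 (x) by 70 (y) by 40 mm high with flat cork pushing faces on its +x and -x sides; above it a blue flat-sided handle, 36 (x) by 24 mm (y), from 40 to 130 mm height, to be gripped across its 24 mm (y). Same after a half turn. Origin: centre of the underside, z up.
- spool_rack: Fixed two-lane rack 200 mm wide. Origin at table height; x runs along the lanes, away from the robot, from x = -155 to the end board (face at x = 133.5, top 87 mm high). Lane centres y = +-50; 40 mm wide; wall tops 40 mm above the table. Level floor 15 mm above the table to x = 61, then 3 mm down: a spool passing x = 61 drops in by itself, home with its axis at x = 80, 64 mm high.

How it is judged:
By the outcome, as a careful person would: the job done as asked, in the order asked, and still so for the second after the job is handed in, with the robot touching nothing.
It also fails if it takes over 51 s, if anything falls off the work surface, if the arm or the gripper's body presses on something with over 40 N, if the wrist force passes 120 N, or if a joint passes its speed limit or range.

## Robot

A 6-joint arm with a two-finger parallel gripper is mounted at the origin on a cart in front of the work surface, level with it; the furniture and walls round the work are solid. World frame = base frame: x ahead of the robot, y to its left, z up, the work surface at z = 0. Lengths are in m, angles in rad, forces in N, time in s.
With the tool pointing down it reaches from about 0.375 to 0.925 m from the base axis. Payload 5.7 kg.
Tool frame: the origin (TCP) lies at the very end of the fingers, on their centre line; the grasp point (between the pads) lies behind it (robot.grasp_offset is the z of the grasp point in the tool frame, in m); z points along the fingers, x is the direction in which the jaws open and shut, and the axes are right-handed (so a half turn about z gives the same grasp; the last joint's range is limited). The gripper opens to 85 mm and grips with 20 to 120 N. Pads are 22 mm wide; open, the fingers measure 114 mm over their backs; the gripper's body (76 mm by 85 mm) begins 54 mm behind the grasp point. The pads swing forward as they close: fully open they stand 13 mm farther back than shut.
Start: joints at [-1.414, 0.359, 1.51, -0, 1.272, -0.115], TCP at [0.161, -0.578, 0.231] pointing down, gripper open.
Joint ranges: [-2.97, 2.97], [-1.01, 2.36], [0.21, 2.38], [-0.96, 4.11], [0.2, 2.71], [-2.98, 2.98]. Speed limits (rad/s): [2.39, 2.39, 3.14, 3.14, 3.14, 3.14].

## Interface

Orientations are given as a 3x3 rotation matrix whose columns are the frame's x, y, z axes.
In Python, from rig import get_state, cams, robot gives the robot as it stands.
- The arm moves only by the tool step_arm, never from a script. Its arguments are lists of equal length, an entry for each row: "angular": the turn, a rotation vector about the world's x, y, z in degrees, a list of three; "travel": the shift along the world's x, y, z in m, a list of three; "grip": the opening, from 0 (shut) to 1 (fully open). In form: {"angular": [[rx, ry, rz], ...], "travel": [[dx, dy, dz], ...], "grip": [grip, ...]}. A call has 1 to 8 rows; each row is the pose to reach, as a shift and turn from the pose measured when the call began; what a row does not reach only later rows make up. A row lasts 1/10 s, in which the tool goes at most 50 mm and 8.59 degrees, less where a joint would pass 70% of its speed; a pose out of reach is approached as far as the arm can. A call with a gripper value outside its range is refused whole. The fingers move at their own pace and stop on an object; the grip force is fixed at half the most. Time passes only in rows, so rows that repeat a pose let the fingers close. It gives the time, the measured TCP pose, the force and the opening at its end, in the units of the state.
- get_state(): the state, without advancing time (a new reading comes with each control period).
- cams.get_image(name): name is "scene" or "top"; returns a dict with "image" (400x640x3 uint8, red, green, blue), "fx", "fy", "cx", "cy" (pixels), "k1" (the pictures are not rectified: a ray, as slopes to the right and down, at radius r is drawn at 1 + k1 r^2 times it, then the intrinsics apply), "rvec" (rotation vector, rad) and "tvec" (3), from world to camera coordinates, as OpenCV has them. Camera axes: x right, y down, z forward; pixel columns grow to the right and rows downward; lengths in m; the calibration is good to about 2 mm. A picture is of the moment at which its call begins. There is no depth.
- robot.hand_in(): hands the job in, once; it reports no verdict.
The state is a dict: "time_s": time; "joint_pos": joint angles; "joint_vel": joint speeds; "effort": joint torques, N m; "tool_pos": TCP position; "ee_rot": TCP orientation; "wrist_force": force on the tool from outside, world axes, zero at the start; "ft_torque": the same for the moment, N m; "gripper_width": finger opening in m.
Only numpy, scipy, OpenCV 4.12 (cv2) and the standard library are available. Lean on these libraries where they do the work, as an engineer would, in place of code of your own. Each camera call takes 0.05 s, during which the arm holds its last target. There are 200 camera calls.

## Working session

There is one attempt and no reset: what is moved stays moved. The work goes in short steps, Python scripts to look and compute and a tool call to move; the robot and the scene stay as the last step left them, time stands still between calls to the robot, and variables do not carry over. Pictures are saved under pics/ and viewed, about 8 in all and at most 12, crops included, and the job is handed in when it is done.

Besides the shell and the picture viewer there is one more tool, called as name(argument=value, ...) on one line, values as JSON. step_arm: Moves the arm, as the interface text tells. Its arguments: {"type":"object","properties":{"angular":{"type":"array","items":{"type":"array","items":{"type":"number"}}},"travel":{"type":"array","items":{"type":"array","items":{"type":"number"}}},"grip":{"type":"array","items":{"type":"number"}}},"required":["angular","travel","grip"]}

```bash
mkdir -p pics; ls
cat > h.py <<'E'
import numpy as np, cv2
from rig import get_state, cams, robot
def shot(n,f):
    d=cams.get_image(n); cv2.imwrite(f'pics/{f}.png',d['image'][:,:,::-1]); np.save(f'pics/{f}.npy',{k:v for k,v in d.items() if k!='image'},allow_pickle=True); return d
def load(f): return np.load(f'pics/{f}.npy',allow_pickle=True).item()
def _K(d): return np.array([[d['fx'],0,d['cx']],[0,d['fy'],d['cy']],[0,0,1.]]),np.array([d['k1'],0,0,0.])
def proj(d,P):
    K,D=_K(d); return cv2.projectPoints(np.array(P,float).reshape(-1,1,3),np.array(d['rvec'],float),np.array(d['tvec'],float),K,D)[0].reshape(-1,2)
def onz(d,uv,z):
    K,D=_K(d); p=cv2.undistortPoints(np.array(uv,float).reshape(-1,1,2),K,D).reshape(-1,2)
    R=cv2.Rodrigues(np.array(d['rvec'],float))[0]; t=np.array(d['tvec'],float).ravel(); c=-R.T@t
    r=np.c_[p,np.ones(len(p))]@R; z=np.broadcast_to(z,len(p)); return c+r*((z-c[2])/r[:,2])[:,None]
E
python3 - <<'E'
from h import *
for n in('scene','top'):
    d=shot(n,n+'0'); print(n,{k:np.round(v,3).tolist() for k,v in d.items() if k!='image'})
s=get_state(); print(s['time_s'],s['tool_pos'],np.round(s['ee_rot'],3).tolist(),s['gripper_width'],robot.grasp_offset)
E
```

```text
pics
scene {'fx': 463.156, 'fy': 463.156, 'cx': 327.828, 'cy': 199.775, 'k1': 0.022, 'rvec': [0.864, -2.273, 1.372], 'tvec': [0.438, 0.229, 0.761]}
top {'fx': 367.337, 'fy': 367.337, 'cx': 321.179, 'cy': 196.415, 'k1': -0.07, 'rvec': [2.132, -2.068, 0.231], 'tvec': [0.016, 0.55, 0.815]}
0.1 [ 0.16098779 -0.57737504  0.23053572] [[0.268, -0.963, -0.0], [-0.963, -0.268, 0.002], [-0.002, -0.0, -1.0]] 0.0854724262305322 -0.0187
```

View pics/scene0.png

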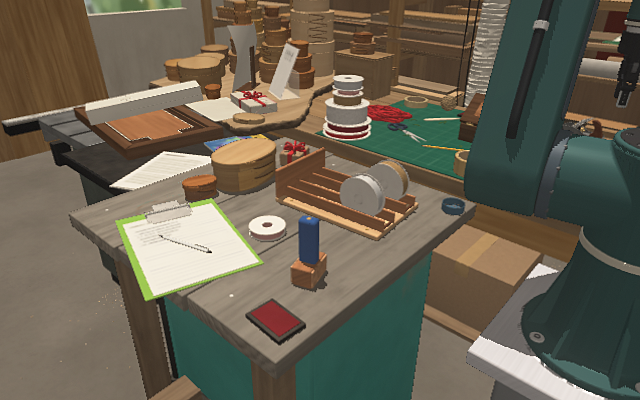

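View pics/top0.png

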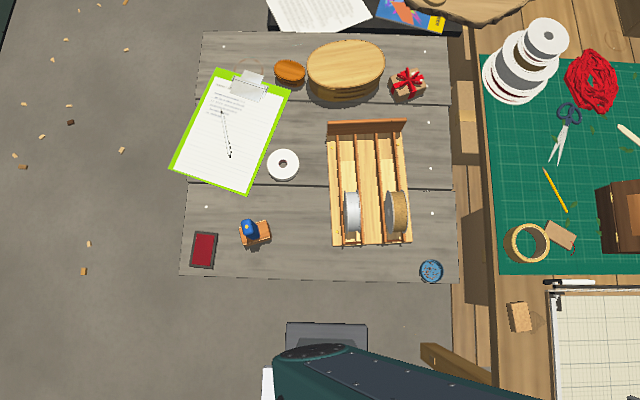

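The top view shows the rack at about (370,185), with its end board at the top near row 127. The jute spool is in the right lane at (397,212), the satin spool in the left lane at (352,212), and the paddle is at (253,232). I'll zoom in on these.

Run:
```python
from h import *
a=cv2.imread('pics/top0.png'); b=cv2.imread('pics/scene0.png')
c1=cv2.resize(a[110:260,225:425],None,fx=4,fy=4,interpolation=cv2.INTER_CUBIC); cv2.imwrite('pics/c1.png',c1)
c2=cv2.resize(b[140:300,265:425],None,fx=3.75,fy=3.75,interpolation=cv2.INTER_CUBIC); cv2.imwrite('pics/c2.png',c2)
d=load('top0')
print(onz(d,[(330,245),(412,241),(328,135),(407,134)],[.015]*4), onz(d,[(253,232)],0.04))
```

```text
[[ 0.43860098  0.00743296  0.015     ]
 [ 0.45407839 -0.19412776  0.015     ]
 [ 0.72549487  0.01995183  0.015     ]
 [ 0.73520354 -0.18800301  0.015     ]] [[0.46148412 0.19357551 0.04      ]]
```

View pics/c1.png

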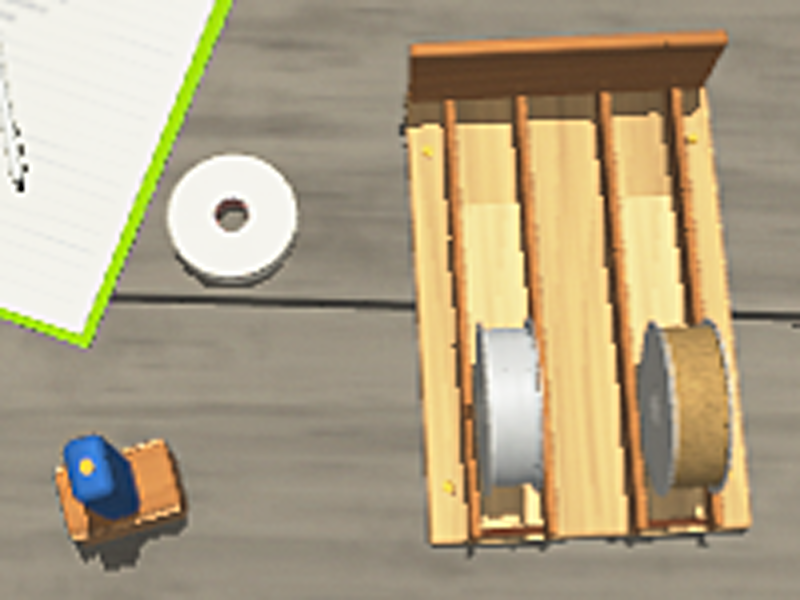

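View pics/c2.png

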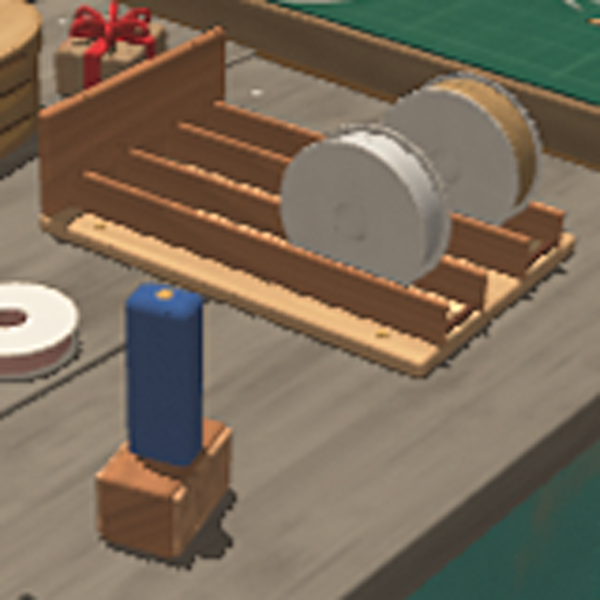

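```bash
cat > fit.py <<'E'
from h import *
from scipy.optimize import least_squares
T=load('top0'); S=load('scene0')
t=lambda u,v:(T,(225+(u+.5)/4-.5,110+(v+.5)/4-.5)); s=lambda u,v:(S,(265+(u+.5)/3.75-.5,140+(v+.5)/3.75-.5))
def tf(p,P): c,n=np.cos(p[2]),np.sin(p[2]); return np.array([p[0]+c*P[0]-n*P[1],p[1]+n*P[0]+c*P[1],P[2]])
def fit(obs,p0):
    f=lambda p:np.concatenate([proj(d,tf(p,P))[0]-uv for (d,uv),P in obs])
    r=least_squares(f,p0,loss='soft_l1'); print(np.round(r.x,4),'yaw deg',np.degrees(r.x[2]).round(2)); print(np.round(r.fun.reshape(-1,2),1).tolist()); return r.x
rack=fit([(t(430,545),(-.155,.1,.015)),(t(750,526),(-.155,-.1,.015)),(t(412,53),(.1335,.1,.087)),(t(724,42),(.1335,-.1,.087)),
 (t(468,205),(.061,.07,.015)),(t(522,203),(.061,.03,.015)),(t(624,197),(.061,-.03,.015)),(t(675,195),(.061,-.07,.015)),
 (s(422,367),(-.155,.1,.015)),(s(575,237),(-.155,-.1,.015)),(s(38,113),(.1335,.1,.087)),(s(222,30),(.1335,-.1,.087))],[.59,-.09,0])
for y in (-.05,.05):
  for x in (-.09,-.06):
    for w in(-.017,.017): 
      print(y,x,w,[(np.round(proj(d,tf(rack,(x+a,y+w,z)))[0]-o)).tolist() if 0 else ((proj(d,tf(rack,(x+a,y+w,z)))[0]-o+.5)*m-.5).round().tolist() for d,o,m in((T,(225,110),4),(S,(265,140),3.75)) for a,z in((-.052,.067),(.052,.067),(0,.119))])
h=fit([(t(87,466),(0,0,.13)),(s(163,293),(0,0,.13)),
 (s(97,480),(.022,.035,.04)),(s(181,502),(-.022,.035,.04)),(s(232,428),(-.022,-.035,.04)),(s(100,525),(.022,.035,0)),(s(177,557),(-.022,.035,0)),
 (t(165,440),(.022,-.035,.04)),(t(187,515),(-.022,-.035,.04)),(t(75,540),(-.022,.035,.04)),(t(58,470),(.022,.035,.04))],[.46,.19,.2])
E
python3 fit.py
```

```text
[ 0.6006 -0.0848  0.0758] yaw deg 4.35
[[-0.4, -0.8], [0.7, 0.1], [-1.2, 0.5], [2.3, 0.0], [-2.6, -0.4], [-0.6, -0.5], [-2.9, -0.0], [-0.3, -0.1], [-0.3, -2.4], [1.2, -2.0], [1.8, 0.3], [2.4, -1.3]]
-0.05 -0.09 -0.017 [[716.0, 498.0], [700.0, 324.0], [728.0, 393.0], [546.0, 171.0], [407.0, 127.0], [481.0, 75.0]]
-0.05 -0.09 0.017 [[658.0, 500.0], [643.0, 327.0], [667.0, 396.0], [520.0, 190.0], [379.0, 145.0], [454.0, 92.0]]
-0.05 -0.06 -0.017 [[712.0, 447.0], [695.0, 276.0], [723.0, 340.0], [505.0, 158.0], [369.0, 116.0], [441.0, 63.0]]
-0.05 -0.06 0.017 [[654.0, 449.0], [639.0, 278.0], [662.0, 343.0], [478.0, 176.0], [341.0, 132.0], [413.0, 80.0]]
0.05 -0.09 -0.017 [[545.0, 506.0], [533.0, 331.0], [548.0, 401.0], [467.0, 229.0], [322.0, 180.0], [398.0, 126.0]]
0.05 -0.09 0.017 [[487.0, 509.0], [476.0, 334.0], [487.0, 404.0], [437.0, 251.0], [291.0, 199.0], [367.0, 146.0]]
0.05 -0.06 -0.017 [[542.0, 455.0], [530.0, 283.0], [545.0, 348.0], [424.0, 214.0], [283.0, 167.0], [356.0, 113.0]]
0.05 -0.06 0.017 [[483.0, 457.0], [473.0, 285.0], [484.0, 351.0], [393.0, 235.0], [251.0, 186.0], [324.0, 132.0]]
[0.462  0.1909 0.3033] yaw deg 17.38
[[0.3, 0.4], [1.4, -0.1], [0.2, -1.9], [-0.7, -1.7], [1.2, -1.8], [-0.1, 3.3], [0.4, 1.1], [0.2, -0.4], [-0.9, -1.6], [-1.3, -0.1], [-1.1, -0.2]]
```

```bash
sed -i 's/ (t(468,205),(.061,.07,.015)),/ /; s/(t(624,197),(.061,-.03,.015)),//' fit.py
cat > ov.py <<'E'
from fit import *
def poly(im,d,o,m,pose,pts,c):
    q=np.array([(proj(d,tf(pose,P))[0]-o+.5)*m-.5 for P in pts]); cv2.polylines(im,[np.round(q*8).astype(int)],False,c,1,cv2.LINE_AA,3)
def draw(im,d,o,m,rack,pad,sx=-.085):
    for y in(-.1,-.07,-.03,.03,.07,.1):
        z=.015 if abs(y)==.1 else .04; poly(im,d,o,m,rack,[(-.155,y,z),(.1335,y,z)],(255,255,0))
    poly(im,d,o,m,rack,[(-.155,.1,.015),(-.155,-.1,.015)],(255,255,0)); poly(im,d,o,m,rack,[(.061,.07,.015),(.061,-.07,.015)],(0,0,255))
    poly(im,d,o,m,rack,[(.1335,.1,.087),(.1335,-.1,.087)],(0,0,255))
    for w in(-.033,-.067): poly(im,d,o,m,rack,[(sx+.052*np.cos(a),w,.067+.052*np.sin(a)) for a in np.linspace(0,6.2832,40)],(0,255,0))
    if pad is not None:
      for z in(0,.04): poly(im,d,o,m,pad,[(.022*a,.035*b,z) for a,b in((1,1),(1,-1),(-1,-1),(-1,1),(1,1))],(255,0,255))
      for z in(.04,.13): poly(im,d,o,m,pad,[(.018*a,.012*b,z) for a,b in((1,1),(1,-1),(-1,-1),(-1,1),(1,1))],(0,255,255))
if __name__=='__main__':
    A=cv2.imread('pics/top0.png');B=cv2.imread('pics/scene0.png')
    a=cv2.resize(A[110:255,232:420],None,fx=4,fy=4,interpolation=cv2.INTER_CUBIC); draw(a,T,(232,110),4,rack,h)
    cv2.imwrite('pics/o1.png',a)
    b=cv2.resize(B[140:300,265:425],None,fx=3.75,fy=3.75,interpolation=cv2.INTER_CUBIC); draw(b,S,(265,140),3.75,rack,h); cv2.imwrite('pics/o2.png',b)
E
python3 ov.py
```

```text
[ 0.6005 -0.0831  0.0807] yaw deg 4.62
[[-0.8, -0.6], [0.3, -0.1], [-2.2, 0.7], [1.4, -0.1], [-1.4, -0.5], [-1.1, -0.2], [-0.4, -2.2], [0.8, -1.9], [1.3, 0.7], [1.7, -1.1]]
-0.05 -0.09 -0.017 [[714.0, 497.0], [697.0, 324.0], [726.0, 392.0], [545.0, 171.0], [405.0, 128.0], [480.0, 75.0]]
-0.05 -0.09 0.017 [[656.0, 500.0], [641.0, 326.0], [665.0, 395.0], [519.0, 190.0], [377.0, 145.0], [453.0, 92.0]]
-0.05 -0.06 -0.017 [[709.0, 446.0], [693.0, 275.0], [720.0, 340.0], [503.0, 158.0], [367.0, 116.0], [439.0, 64.0]]
-0.05 -0.06 0.017 [[652.0, 449.0], [636.0, 278.0], [660.0, 343.0], [477.0, 177.0], [339.0, 133.0], [411.0, 80.0]]
0.05 -0.09 -0.017 [[543.0, 506.0], [531.0, 332.0], [546.0, 401.0], [466.0, 230.0], [321.0, 181.0], [397.0, 127.0]]
0.05 -0.09 0.017 [[485.0, 509.0], [474.0, 335.0], [485.0, 404.0], [437.0, 251.0], [290.0, 201.0], [366.0, 146.0]]
0.05 -0.06 -0.017 [[540.0, 455.0], [527.0, 283.0], [542.0, 348.0], [423.0, 215.0], [282.0, 168.0], [354.0, 114.0]]
0.05 -0.06 0.017 [[482.0, 458.0], [470.0, 286.0], [481.0, 351.0], [393.0, 236.0], [250.0, 187.0], [323.0, 133.0]]
[0.462  0.1909 0.3033] yaw deg 17.38
[[0.3, 0.4], [1.4, -0.1], [0.2, -1.9], [-0.7, -1.7], [1.2, -1.8], [-0.1, 3.3], [0.4, 1.1], [0.2, -0.4], [-0.9, -1.6], [-1.3, -0.1], [-1.1, -0.2]]
```

View pics/o1.png

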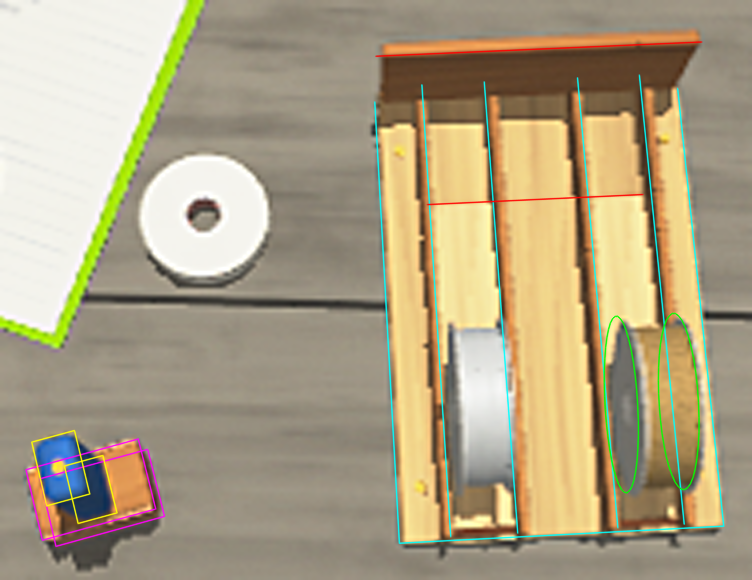

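The fit holds to about 1 px (~2 mm). The rack is at (0.6005, -0.085) with yaw 4.4°, the jute axis at rack x ≈ -86 mm in the right lane, and the paddle at (0.462, 0.191) with yaw 17.4°. I'll move over the paddle now.

step_arm(angular=[[0,0,1.9],[0,0,1.9],[0,0,1.9],[0,0,1.9],[0,0,1.9],[0,0,1.9],[0,0,1.9],[0,0,1.9]], travel=[[0.24,0.33,0.01],[0.24,0.33,0.01],[0.24,0.33,0.01],[0.24,0.33,0.01],[0.24,0.33,0.01],[0.24,0.33,0.01],[0.24,0.33,0.01],[0.24,0.33,0.01]], grip=[1,1,1,1,1,1,1,1])

```text
time_s: 0.9
tool_pos: [0.3966, -0.2524, 0.2403]
ee_rot: [[0.3, -0.954, -0.0], [-0.954, -0.3, 0.002], [-0.002, -0.0, -1.0]]
wrist_force: [2.1, -1.2, -0.4]
gripper_width: 0.0855
```

step_arm(angular=[[0,0,0],[0,0,0],[0,0,0],[0,0,0],[0,0,0],[0,0,0],[0,0,0],[0,0,0]], travel=[[0.065,0.443,0],[0.065,0.443,0],[0.065,0.443,0],[0.065,0.443,0],[0.065,0.443,0],[0.065,0.443,0],[0.065,0.443,0],[0.065,0.443,0]], grip=[1,1,1,1,1,1,1,1])

```text
time_s: 1.7
tool_pos: [0.454, 0.1435, 0.2402]
ee_rot: [[0.3, -0.954, -0.0], [-0.954, -0.3, 0.002], [-0.002, -0.0, -1.0]]
wrist_force: [0.8, -0.9, 1.2]
gripper_width: 0.0855
```

step_arm(angular=[[0,0,0],[0,0,0],[0,0,0]], travel=[[0.01,0.05,0],[0.01,0.05,0],[0.01,0.05,0]], grip=[1,1,1])

```text
time_s: 2.0
tool_pos: [0.4635, 0.1945, 0.2397]
ee_rot: [[0.303, -0.953, -0.001], [-0.953, -0.303, 0.001], [-0.001, 0.001, -1.0]]
wrist_force: [-0.0, 0.4, 0.3]
gripper_width: 0.0855
```

step_arm(angular=[[0,0,0],[0,0,0],[0,0,0],[0,0,0],[0,0,0],[0,0,0],[0,0,0]], travel=[[-0.002,-0.003,-0.04],[-0.002,-0.003,-0.08],[-0.002,-0.003,-0.11],[-0.002,-0.003,-0.14],[-0.002,-0.003,-0.162],[-0.002,-0.003,-0.162],[-0.002,-0.003,-0.162]], grip=[1,1,1,1,1,1,1])

```text
time_s: 2.7
tool_pos: [0.4612, 0.1901, 0.0779]
ee_rot: [[0.302, -0.953, -0.003], [-0.953, -0.302, 0.0], [-0.001, 0.003, -1.0]]
wrist_force: [-0.2, 1.0, 0.5]
gripper_width: 0.0853
```

step_arm(angular=[[0,0,0],[0,0,0],[0,0,0],[0,0,0],[0,0,0],[0,0,0],[0,0,0],[0,0,0]], travel=[[0,0,0],[0,0,0],[0,0,0],[0,0,0],[0,0,0],[0,0,0],[0,0,0],[0,0,0]], grip=[0.6,0.4,0.3,0,0,0,0,0])

```text
time_s: 3.5
tool_pos: [0.4616, 0.1904, 0.0784]
ee_rot: [[0.302, -0.953, -0.002], [-0.953, -0.302, 0.001], [-0.001, 0.002, -1.0]]
wrist_force: [-0.7, 0.9, 5.9]
gripper_width: 0.0236
```

Run:
```python
from h import *
shot('top','top1');shot('scene','scene1')
a=cv2.imread('pics/top1.png')[110:270,210:410];b=cv2.imread('pics/scene1.png')[170:310,260:400]
cv2.imwrite('pics/g1.png',np.hstack([cv2.resize(x,(400,400),interpolation=cv2.INTER_CUBIC) for x in(a[:,:160],b)]))
s=get_state();print(s['time_s'],s['tool_pos'],s['gripper_width'],s['wrist_force'])
```

```text
3.6 [0.46156335 0.19036281 0.07843092] 0.023342185298169744 [-1.3081234   0.85018951  7.10604319]
```

View pics/g1.png

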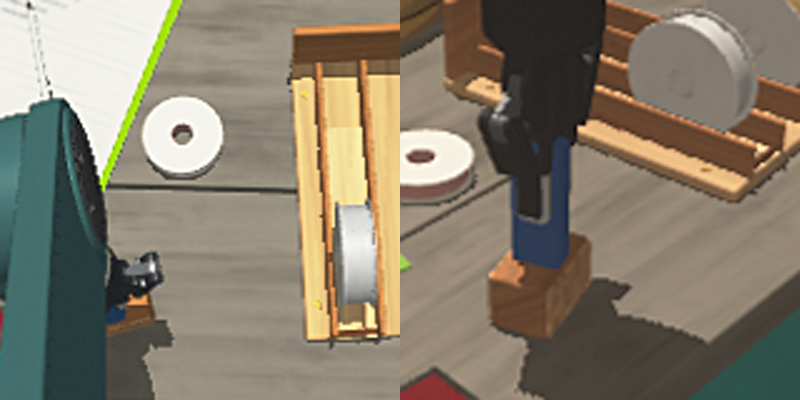

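The grip is at 23.4 mm and the paddle is upright, with the fingers about 4 mm forward of the handle's centre. I'll lift it, then carry it behind the jute lane.

step_arm(angular=[[0,0,0],[0,0,0],[0,0,0],[0,0,0],[0,0,0],[0,0,0]], travel=[[0,0,0.01],[0,0,0.04],[0,0,0.08],[0,0,0.12],[0,0,0.15],[0,0,0.15]], grip=[0,0,0,0,0,0])

```text
time_s: 4.2
tool_pos: [0.4643, 0.1912, 0.2331]
ee_rot: [[0.302, -0.953, 0.007], [-0.953, -0.302, 0.003], [-0.001, -0.007, -1.0]]
wrist_force: [0.5, 0.5, -2.5]
gripper_width: 0.0235
```

step_arm(angular=[[0,0,-2],[0,0,-4],[0,0,-6],[0,0,-8],[0,0,-10],[0,0,-12],[0,0,-13.2],[0,0,-13.2]], travel=[[-0.004,-0.03,0],[-0.009,-0.075,0],[-0.014,-0.12,0],[-0.019,-0.165,0],[-0.024,-0.21,0],[-0.029,-0.255,0],[-0.034,-0.3,0],[-0.039,-0.339,0]], grip=[0,0,0,0,0,0,0,0])

```text
time_s: 5.0
tool_pos: [0.4239, -0.1494, 0.2322]
ee_rot: [[0.076, -0.997, 0.005], [-0.997, -0.076, 0.002], [-0.001, -0.006, -1.0]]
wrist_force: [1.5, 0.1, -2.3]
gripper_width: 0.0229
```

step_arm(angular=[[0,0,0],[0,0,0]], travel=[[0,0,0],[0,0,0]], grip=[0,0])

```text
time_s: 5.2
tool_pos: [0.4227, -0.1497, 0.2311]
ee_rot: [[0.073, -0.997, 0.003], [-0.997, -0.073, 0.003], [-0.003, -0.003, -1.0]]
wrist_force: [-0.3, 0.1, -1.9]
gripper_width: 0.0232
```

step_arm(angular=[[0,0,0.1],[0,0,0.1],[0,0,0.1],[0,0,0.1],[0,0,0.1],[0,0,0.1]], travel=[[0,0,-0.03],[0,0,-0.06],[0,0,-0.085],[0,0,-0.105],[0,0,-0.105],[0,0,-0.105]], grip=[0,0,0,0,0,0])

```text
time_s: 5.8
tool_pos: [0.4224, -0.1483, 0.1259]
ee_rot: [[0.076, -0.997, 0.002], [-0.997, -0.076, 0.004], [-0.004, -0.002, -1.0]]
wrist_force: [0.2, -0.6, -0.7]
gripper_width: 0.0233
```

Run:
```python
from h import *
shot('top','top2');shot('scene','scene2')
a=cv2.imread('pics/top2.png')[110:270,310:430];b=cv2.imread('pics/scene2.png')[120:280,265:435]
cv2.imwrite('pics/g2.png',np.hstack([cv2.resize(x,None,fx=2.7,fy=2.7,interpolation=cv2.INTER_CUBIC) for x in(a,b)]))
s=get_state();print(s['time_s'],s['tool_pos'],s['gripper_width'],s['wrist_force'])
```

```text
5.9 [ 0.42352317 -0.14937646  0.12698091] 0.0233058058326625 [-0.17958654  0.01780903 -1.63322561]
```

View pics/g2.png

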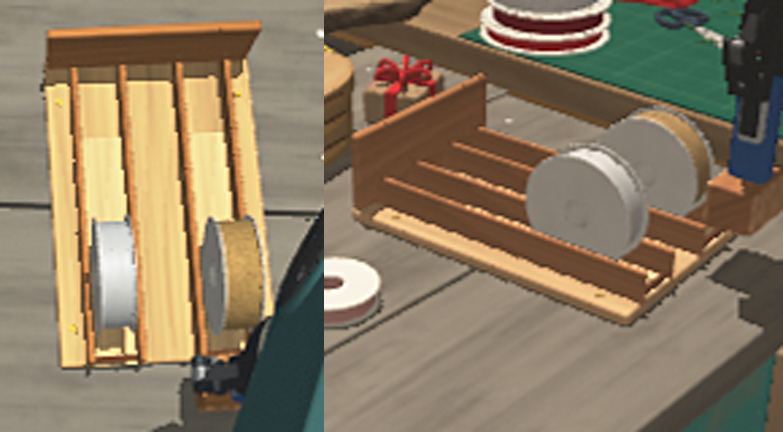

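The left view shows the block squarely behind the jute spool, near (225,385). The right view shows it clear of the wall tops, with a gap of about 2 cm to the spool. I'll push slowly along the lane direction.

step_arm(angular=[[0,0,0],[0,0,0],[0,0,0],[0,0,0],[0,0,0],[0,0,0],[0,0,0],[0,0,0]], travel=[[0.004,0.0003,0],[0.008,0.0006,0],[0.012,0.0009,0],[0.016,0.0012,0],[0.02,0.0015,0],[0.024,0.0018,0],[0.028,0.0021,0],[0.032,0.0024,0]], grip=[0,0,0,0,0,0,0,0])

```text
time_s: 6.7
tool_pos: [0.4558, -0.1469, 0.1269]
ee_rot: [[0.075, -0.997, 0.004], [-0.997, -0.075, 0.003], [-0.003, -0.005, -1.0]]
wrist_force: [0.2, -0.6, -1.9]
gripper_width: 0.0235
```

step_arm(angular=[[0,0,0],[0,0,0],[0,0,0],[0,0,0],[0,0,0],[0,0,0],[0,0,0],[0,0,0]], travel=[[0.004,0.0003,0],[0.008,0.0006,0],[0.012,0.0009,0],[0.016,0.0012,0],[0.02,0.0015,0],[0.024,0.0018,0],[0.028,0.0021,0],[0.032,0.0024,0]], grip=[0,0,0,0,0,0,0,0])

```text
time_s: 7.5
tool_pos: [0.4882, -0.1445, 0.1269]
ee_rot: [[0.075, -0.997, 0.004], [-0.997, -0.075, 0.003], [-0.003, -0.005, -1.0]]
wrist_force: [0.4, 0.8, -2.1]
gripper_width: 0.0236
```

```bash
cat > st.py <<'E'
import sys
from h import *
def go(n):
    shot('top','top'+n);shot('scene','scene'+n)
    a=cv2.imread(f'pics/top{n}.png')[110:270,310:430];b=cv2.imread(f'pics/scene{n}.png')[120:280,265:435]
    cv2.imwrite(f'pics/g{n}.png',np.hstack([cv2.resize(x,None,fx=2.7,fy=2.7,interpolation=cv2.INTER_CUBIC) for x in(a,b)]))
    s=get_state();d=s['tool_pos']-[.6005,-.085,0];c,n=np.cos(.076),np.sin(.076)
    print(s['time_s'],s['tool_pos'].round(4),'rack',round(d[0]*c+d[1]*n,4),round(-d[0]*n+d[1]*c,4),s['gripper_width'],s['wrist_force'].round(2))
go(sys.argv[1])
E
python3 st.py 3
```

```text
7.6 [ 0.4886 -0.1446  0.127 ] rack -0.1161 -0.051 0.02338108394876456 [ 0.77  0.25 -2.07]
```

View pics/g3.png

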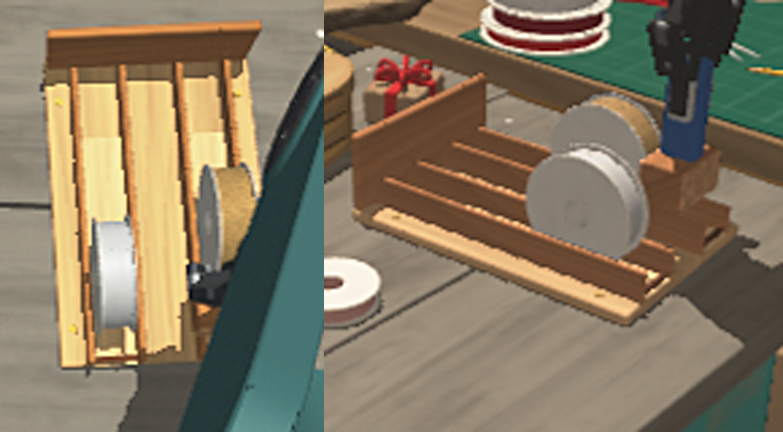

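The spool is rolling ahead of the cork face, upright and in its lane, and the satin spool hasn't moved. I'll keep pushing.

step_arm(angular=[[0,0,0],[0,0,0],[0,0,0],[0,0,0],[0,0,0],[0,0,0],[0,0,0],[0,0,0]], travel=[[0.004,0.0003,0],[0.008,0.0006,0],[0.012,0.0009,0],[0.016,0.0012,0],[0.02,0.0015,0],[0.024,0.0018,0],[0.028,0.0021,0],[0.032,0.0024,0]], grip=[0,0,0,0,0,0,0,0])

```text
time_s: 8.4
tool_pos: [0.5209, -0.1422, 0.1269]
ee_rot: [[0.076, -0.997, 0.005], [-0.997, -0.076, 0.003], [-0.002, -0.005, -1.0]]
wrist_force: [-0.5, -0.8, -1.5]
gripper_width: 0.0233
```

step_arm(angular=[[0,0,0],[0,0,0],[0,0,0],[0,0,0],[0,0,0],[0,0,0],[0,0,0],[0,0,0]], travel=[[0.004,0.0003,0],[0.008,0.0006,0],[0.012,0.0009,0],[0.016,0.0012,0],[0.02,0.0015,0],[0.024,0.0018,0],[0.028,0.0021,0],[0.032,0.0024,0]], grip=[0,0,0,0,0,0,0,0])

```text
time_s: 9.2
tool_pos: [0.5533, -0.1398, 0.127]
ee_rot: [[0.076, -0.997, 0.005], [-0.997, -0.076, 0.003], [-0.002, -0.005, -1.0]]
wrist_force: [0.2, 0.7, -2.4]
gripper_width: 0.0235
```

step_arm(angular=[[0,0,0],[0,0,0],[0,0,0],[0,0,0],[0,0,0],[0,0,0],[0,0,0],[0,0,0]], travel=[[0.004,0.0003,0],[0.008,0.0006,0],[0.012,0.0009,0],[0.016,0.0012,0],[0.02,0.0015,0],[0.024,0.0018,0],[0.028,0.0021,0],[0.032,0.0024,0]], grip=[0,0,0,0,0,0,0,0])

```text
time_s: 10.0
tool_pos: [0.5856, -0.1374, 0.1269]
ee_rot: [[0.076, -0.997, 0.005], [-0.997, -0.076, 0.003], [-0.002, -0.005, -1.0]]
wrist_force: [0.3, 0.1, -2.5]
gripper_width: 0.0234
```

```bash
python3 st.py 4
```

```text
10.1 [ 0.586  -0.1374  0.127 ] rack -0.0184 -0.0512 0.023744321643862806 [-0.35  0.18 -1.7 ]
```

View pics/g4.png

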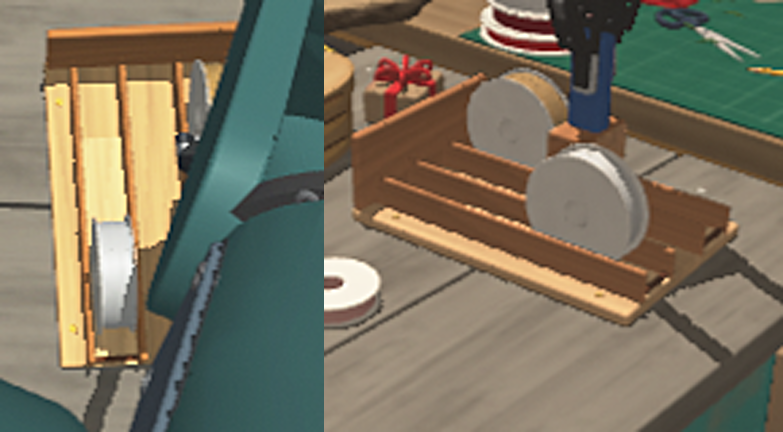

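The spool is upright and nearly at the step. I'll push the last stretch even more slowly and let it drop.

step_arm(angular=[[0,0,0],[0,0,0],[0,0,0],[0,0,0],[0,0,0],[0,0,0],[0,0,0],[0,0,0]], travel=[[0.0025,0.0002,0],[0.005,0.0004,0],[0.0075,0.0006,0],[0.01,0.0008,0],[0.0125,0.001,0],[0.015,0.0012,0],[0.017,0.0014,0],[0.017,0.0014,0]], grip=[0,0,0,0,0,0,0,0])

```text
time_s: 10.9
tool_pos: [0.6034, -0.1361, 0.127]
ee_rot: [[0.076, -0.997, 0.006], [-0.997, -0.076, 0.002], [-0.002, -0.006, -1.0]]
wrist_force: [-0.1, 0.4, -1.5]
gripper_width: 0.0232
```

step_arm(angular=[[0,0,0],[0,0,0],[0,0,0],[0,0,0],[0,0,0],[0,0,0]], travel=[[0,0,0],[0,0,0],[0,0,0],[0,0,0],[0,0,0],[0,0,0]], grip=[0,0,0,0,0,0])

```text
time_s: 11.5
tool_pos: [0.6034, -0.1361, 0.127]
ee_rot: [[0.076, -0.997, 0.006], [-0.997, -0.076, 0.002], [-0.002, -0.006, -1.0]]
wrist_force: [-0.5, 0.3, -2.4]
gripper_width: 0.0232
```

```bash
python3 st.py 5
cat > jx.py <<'E'
# scene overlay: jute circles at given rack x (height 67, or 64 when home)
import sys
from ov import *
def ovl(n):
    d=load('scene'+n); im=cv2.resize(cv2.imread(f'pics/scene{n}.png')[130:240,270:420],None,fx=5.2,fy=5.2,interpolation=cv2.INTER_CUBIC)
    R=(.6005,-.085,.076)
    for x,z,c in((.061,.067,(0,0,255)),(.08,.064,(0,255,0))):
        poly(im,d,(270,130),5.2,R,[(x+.052*np.cos(a),-.033,z+.052*np.sin(a)) for a in np.linspace(0,6.2832,50)],c)
    cv2.imwrite(f'pics/j{n}.png',im)
ovl(sys.argv[1])
E
python3 jx.py 5 >/dev/null
```

```text
11.6 [ 0.6034 -0.1361  0.127 ] rack -0.001 -0.0511 0.023538546939892102 [-0.57 -0.42 -2.65]
```

View pics/j5.png

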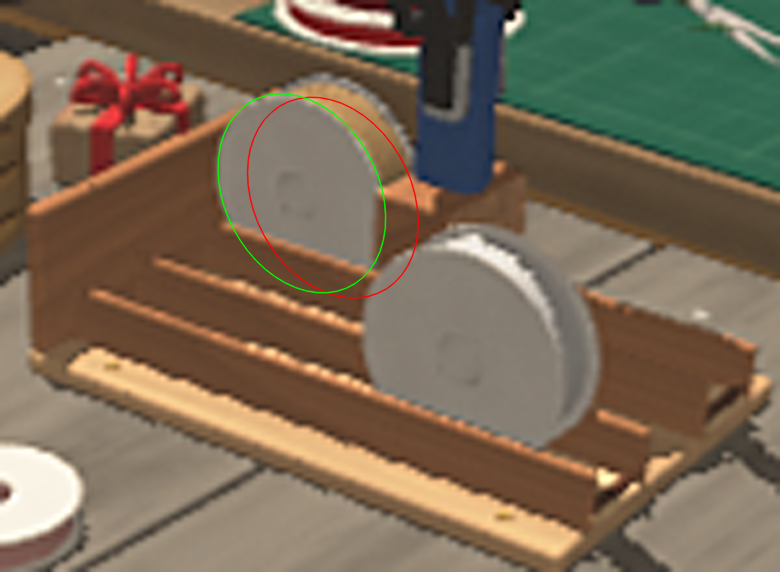

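The jute spool coincides with the green "home" circle (axis at 80 mm, 64 mm high), and the satin spool hasn't moved. I'll back off, lift over, and return the paddle to its original spot.

step_arm(angular=[[0,0,0],[0,0,0],[0,0,0],[0,0,0],[0,0,0],[0,0,0],[0,0,0],[0,0,0]], travel=[[-0.01,-0.0008,0],[-0.025,-0.002,0],[-0.04,-0.003,0],[-0.04,-0.003,0.03],[-0.04,-0.003,0.07],[-0.04,-0.003,0.1],[-0.04,-0.003,0.125],[-0.04,-0.003,0.125]], grip=[0,0,0,0,0,0,0,0])

```text
time_s: 12.4
tool_pos: [0.565, -0.1399, 0.256]
ee_rot: [[0.076, -0.997, 0.013], [-0.997, -0.076, -0.0], [0.001, -0.013, -1.0]]
wrist_force: [0.8, -0.2, -2.3]
gripper_width: 0.0236
```

step_arm(angular=[[0,0,2],[0,0,4],[0,0,6],[0,0,8],[0,0,10],[0,0,12],[0,0,13.2],[0,0,13.2]], travel=[[-0.01,0.035,0],[-0.022,0.075,0],[-0.036,0.12,0],[-0.049,0.165,0],[-0.062,0.21,0],[-0.076,0.255,0],[-0.09,0.3,0],[-0.1,0.33,0]], grip=[0,0,0,0,0,0,0,0])

```text
time_s: 13.2
tool_pos: [0.4623, 0.1921, 0.2544]
ee_rot: [[0.303, -0.953, 0.01], [-0.953, -0.303, 0.003], [0.0, -0.01, -1.0]]
wrist_force: [0.3, -0.3, -2.0]
gripper_width: 0.0237
```

step_arm(angular=[[0,0,0],[0,0,0],[0,0,0]], travel=[[0,0,0],[0,0,0],[0,0,0]], grip=[0,0,0])

```text
time_s: 13.5
tool_pos: [0.462, 0.1912, 0.2536]
ee_rot: [[0.303, -0.953, 0.009], [-0.953, -0.303, 0.002], [0.001, -0.009, -1.0]]
wrist_force: [1.2, 0.0, -2.1]
gripper_width: 0.0234
```

step_arm(angular=[[0,0.6,0],[0,0.6,0],[0,0.6,0],[0,0.6,0],[0,0.6,0],[0,0.6,0],[0,0.6,0],[0,0.6,0]], travel=[[0,0,-0.03],[0,0,-0.07],[0,0,-0.11],[0,0,-0.14],[0,0,-0.155],[0,0,-0.165],[0,0,-0.171],[0,0,-0.171]], grip=[0,0,0,0,0,0,0,0])

```text
time_s: 14.3
tool_pos: [0.4623, 0.1906, 0.0824]
ee_rot: [[0.302, -0.953, -0.002], [-0.953, -0.302, 0.002], [-0.002, 0.001, -1.0]]
wrist_force: [-0.7, 0.3, -1.3]
gripper_width: 0.0233
```

step_arm(angular=[[0,0,0],[0,0,0],[0,0,0],[0,0,0]], travel=[[0,0,-0.001],[0,0,-0.002],[0,0,-0.003],[0,0,-0.003]], grip=[0,0,0,0])

```text
time_s: 14.7
tool_pos: [0.4625, 0.1907, 0.0797]
ee_rot: [[0.302, -0.953, -0.001], [-0.953, -0.302, 0.002], [-0.002, 0.001, -1.0]]
wrist_force: [-0.1, -0.4, -2.2]
gripper_width: 0.0235
```

step_arm(angular=[[0,0,0],[0,0,0],[0,0,0],[0,0,0]], travel=[[0,0,-0.0005],[0,0,-0.001],[0,0,-0.0015],[0,0,-0.0015]], grip=[0,0,0,0])

```text
time_s: 15.1
tool_pos: [0.4626, 0.1908, 0.0785]
ee_rot: [[0.302, -0.953, -0.001], [-0.953, -0.302, 0.002], [-0.002, 0.0, -1.0]]
wrist_force: [-0.7, 0.4, 2.5]
gripper_width: 0.0231
```

The force has turned positive, so the paddle is on the table. I'll release it and rise straight up.

step_arm(angular=[[0,0,0],[0,0,0],[0,0,0],[0,0,0],[0,0,0],[0,0,0],[0,0,0],[0,0,0]], travel=[[0,0,0],[0,0,0],[0,0,0],[0,0,0],[0,0,0],[0,0,0],[0,0,0],[0,0,0]], grip=[0.35,0.5,0.7,1,1,1,1,1])

```text
time_s: 15.9
tool_pos: [0.4626, 0.1909, 0.0785]
ee_rot: [[0.302, -0.953, -0.001], [-0.953, -0.302, 0.002], [-0.002, 0.0, -1.0]]
wrist_force: [-0.5, 0.2, -0.3]
gripper_width: 0.0853
```

step_arm(angular=[[0,0,0],[0,0,0],[0,0,0],[0,0,0],[0,0,0],[0,0,0],[0,0,0],[0,0,0]], travel=[[0,0,0.02],[0,0,0.05],[0,0,0.09],[0,0,0.13],[0,0,0.17],[0,0,0.18],[0,0,0.18],[0,0,0.18]], grip=[1,1,1,1,1,1,1,1])

```text
time_s: 16.7
tool_pos: [0.4618, 0.1906, 0.2574]
ee_rot: [[0.302, -0.953, -0.003], [-0.953, -0.302, 0.002], [-0.002, 0.002, -1.0]]
wrist_force: [0.1, 0.2, -0.4]
gripper_width: 0.0855
```

step_arm(angular=[[0,0,0],[0,0,0],[0,0,0],[0,0,0],[0,0,0],[0,0,0],[0,0,0],[0,0,0]], travel=[[-0.06,-0.4,0.02],[-0.06,-0.4,0.02],[-0.06,-0.4,0.02],[-0.06,-0.4,0.02],[-0.06,-0.4,0.02],[-0.06,-0.4,0.02],[-0.06,-0.4,0.02],[-0.06,-0.4,0.02]], grip=[1,1,1,1,1,1,1,1])

```text
time_s: 17.5
tool_pos: [0.4007, -0.2053, 0.2751]
ee_rot: [[0.302, -0.953, -0.006], [-0.953, -0.302, 0.004], [-0.006, 0.004, -1.0]]
wrist_force: [-0.1, -0.4, -0.6]
gripper_width: 0.0854
```

step_arm(angular=[[0,0,0],[0,0,0],[0,0,0],[0,0,0],[0,0,0],[0,0,0],[0,0,0],[0,0,0]], travel=[[-0.22,-0.3,0],[-0.22,-0.3,0],[-0.22,-0.3,0],[-0.22,-0.3,0],[-0.22,-0.3,0],[-0.22,-0.3,0],[-0.22,-0.3,0],[-0.22,-0.3,0]], grip=[1,1,1,1,1,1,1,1])

```text
time_s: 18.3
tool_pos: [0.1777, -0.5074, 0.2724]
ee_rot: [[0.299, -0.954, -0.008], [-0.954, -0.3, 0.007], [-0.009, 0.005, -1.0]]
wrist_force: [1.5, 0.6, -0.4]
gripper_width: 0.0855
```

```bash
python3 st.py 6; python3 - <<'E' >/dev/null
from ov import *
R=(.6005,-.085,.076); out=[]
for n,o,m,sz in(('top',(232,110),2.1,(190,150)),('scene',(265,130),2.35,(170,170))):
    d=load(n+'6'); im=cv2.imread(f'pics/{n}6.png')[o[1]:o[1]+sz[1],o[0]:o[0]+sz[0]]; im=cv2.resize(im,(399,399*sz[1]//sz[0])); m=399/sz[0]
    for x,c in((.08,(0,255,0)),): poly(im,d,o,m,R,[(x+.052*np.cos(a),-.033,.064+.052*np.sin(a)) for a in np.linspace(0,6.2832,50)],c)
    out.append(cv2.copyMakeBorder(im,0,400-im.shape[0],0,1,cv2.BORDER_CONSTANT))
cv2.imwrite('pics/fin.png',np.hstack(out))
E
```

```text
18.4 [ 0.1781 -0.507   0.2723] rack -0.4532 -0.3887 0.08534880751336543 [ 0.69  1.12 -0.38]
```

View pics/fin.png

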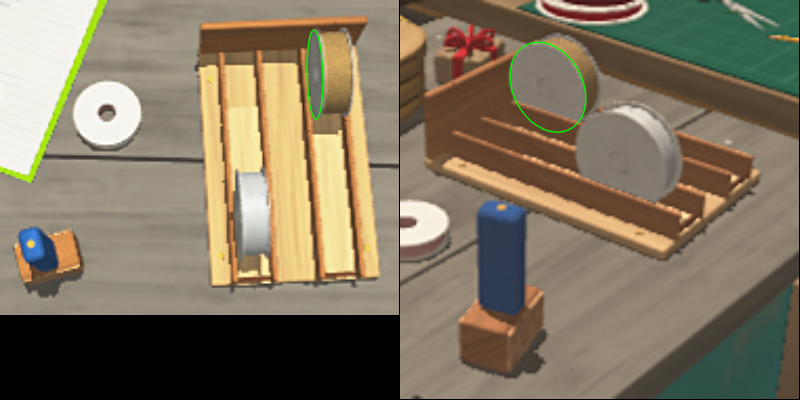

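In the top view the jute spool is home against the end board at (330,75), the satin spool is unmoved at (252,213), and the paddle stands clear of the rack at (48,258). I'll hand in.

```bash
python3 -c "
from rig import robot
print(robot.hand_in())"
```

```text
the job is handed in; nothing more can be done
None
```

The job is done and handed in at about 18.4 s of the 51 s allowed. I gripped the paddle by its blue handle and rolled the jute spool down its lane at about 40 mm/s, slowing to about 25 mm/s for the last stretch. It dropped in at the end board. I then stood the paddle upright where it had been, clear of the rack, and moved the arm away.

- **Jute spool:** in the side view it lines up with the predicted home position (axis at x = 80 mm, 64 mm high), standing in its lane. In the top view its flange sits 1–2 px off that outline, on the end-board side. This is within the accuracy of my rack position, about 2 mm.
- **Satin spool:** it looks unmoved in both views.
- **Paddle:** it stands upright and untouched in both views.
- **Forces:** the highest wrist force I read was about 7 N, when the gripper closed on the handle. During the push it stayed under 3 N.

No checks failed.

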